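# Open the scrap hopper with its press lever

### The arm

A 7-joint arm with a two-finger parallel gripper is mounted at the origin on the work surface. World frame = base frame: x ahead of the robot, y to its left, z up, the work surface at z = 0. Lengths are in m, angles in rad, forces in N, time in s.
With the tool pointing down it reaches from about 0.4 to 0.875 m from the base axis. Payload 19.3 kg.
Tool frame: the origin (TCP) lies at the very end of the fingers, on their centre line; the grasp point (between the pads) lies 19 mm behind it; y points along the fingers, x is the direction in which the jaws open and shut, and the axes are right-handed (so a half turn about y gives the same grasp; the last joint's range is limited). The gripper opens to 85 mm and grips with 20 to 120 N. Pads are 22 mm wide; open, the fingers measure 114 mm over their backs; the gripper's body (76 mm by 85 mm) begins 54 mm behind the grasp point. The pads swing forward as they close: fully open they stand 13 mm farther back than shut.
Start: joints at [1.185, 0.521, -0.036, 1.599, 0.021, 1.021, -0.113], TCP at [0.194, -0.594, 0.231] pointing down, gripper open.
Joint ranges: [-2.91, 2.91], [-0.3, 2.13], [-1.5, 1.42], [0.17, 2.43], [-1.26, 4.41], [0.16, 1.93], [-2.52, 2.52]. Speed limits (rad/s): [1.89, 1.89, 2.39, 2.39, 3.01, 3.01, 3.01].

### API

Orientations are given as [roll, pitch, yaw] about the fixed x, y, z axes, in that order (R = Rz(yaw) Ry(pitch) Rx(roll)).
In Python, from workcell import bot gives the robot as it stands. The module is installed in compiled form; this text tells all that it offers.
- The arm moves only by the shell command python3 -m crank 'ROWS' [FORCE]. ROWS is JSON, a list of rows, each an object of numbers: "hand": the closure, from 0 (fully open) to 1 (shut); "dx", "dy", "dz": the shift along the tool's x, y, z in mm; "yaw": the turn about the tool's y in rad. In form: [{"hand": .., "dx": .., "dy": .., "dz": .., "yaw": ..}, ...]. A call has 1 to 12 rows; each row is the pose to reach, as a shift and turn from the pose commanded when the call began, along the tool's axes at that moment; what a row does not reach only later rows make up. A row lasts 1/12 s, in which the tool goes at most 41.7 mm and 7.16 degrees, less where a joint would pass 70% of its speed; a pose out of reach is approached as far as the arm can. A call with a gripper value outside its range is refused whole. The fingers move at their own pace and stop on an object; FORCE is the grip in N (left out, the last holds). Time passes only in rows, so rows that repeat a pose let the fingers close. It gives the time, the measured TCP pose, the force and the opening at its end, in the units of the state.
- bot.observe(): the state, without advancing time (a new reading comes with each control period).
- bot.grab_frame(name): name is "side" or "top"; returns the picture (420x560x3 uint8, red, green, blue); there is no depth.
- bot.camera_info(name): a dict with "fx", "fy", "cx", "cy" (pixels), "dist" ([k1, k2, p1, p2, k3] as OpenCV has them; the pictures are not rectified), "rvec" (rotation vector, rad) and "tvec" (3), from world to camera coordinates, as OpenCV has them. Camera axes: x right, y down, z forward; pixel columns grow to the right and rows downward; lengths in m; the calibration is good to about 2 mm. A picture is of the moment at which its call begins. camera_info takes no time and is no camera call.
- bot.job_done(): hands the job in, once; it reports no verdict.
The state is a dict: "clock": time; "qpos": joint angles; "qd": joint speeds; "joint_efforts": joint torques, N m; "position": TCP position; "tool_rot": TCP orientation; "force": force on the tool from outside, world axes, zero at the start; "moment": the same for the moment, N m; "grip_width": finger opening in m.
Only numpy, scipy, OpenCV 4.12 (cv2) and the standard library are available. Lean on these libraries where they do the work, as an engineer would, in place of code of your own. Each camera call takes 0.05 s, during which the arm holds its last target.

### The job

A tin has been left standing on the flap of the scrap hopper: push it along, upright and without picking it up, onto the fixed ledge behind the hinge until it stands wholly off the flap. Then press the paddle at the long end of the lever all the way down with your fingertips so that the heavy flap swings open, and finish while still holding the lever down with the flap open. Grasp nothing, do not raise the flap by hand, and leave the other things on the counter where they are.

Things in the scene. Friction and masses are not known exactly. Their poses are not given: they have to be found in the camera images.
- hopper: Stainless scrap hopper fixed to the counter: a box 180 mm wide (its x), 330 mm long (its y), top 130 mm high. Origin: centre of its underside; z up, x away from the robot (yaw varies), y along its length from the fixed ledge to the lever's paddle. Top: the ledge, y -162 to -33 mm, then the flap, y -28 to +168 mm, x -93 to +93 mm; hinge line along x at y = -30 mm, z = 124 mm.
- ledge (a point): Centre of the top face of the fixed ledge, 129 mm above the counter (1 mm lower than the flap's top); 174 mm along the hopper's x, 129 mm along its y, with an upturned edge 11 mm high and 3 mm thick round its three outer sides, none towards the flap. Axes as the hopper's.
- flap (a joint): Opening of the flap, rad: 0 shut, growing as its front edge (+y side) rises. A steel plate 186 x 196 x 6 mm, about 1.5 kg (varies), hinged next to the ledge; falls shut by its own weight. The lever, fully pressed, opens it to about 0.55. An ear on its robot-side edge near the hinge lies over the lever's short end.
- flap_edge (a point): Middle of the upper front edge of the flap, far from the hinge; 130 mm above the counter when shut.
- lever (a joint): How far the lever is pressed, rad: 0 at rest with the paddle up, 0.44 fully down on its stop. Short end: a roller 65 mm from the pivot, under the flap's ear. Long end: the paddle, 200 mm from the pivot. About 7 to 14 N straight down on the paddle moves it; let go, it comes back up.
- pivot (a point): Pivot of the lever, in a fork 36 mm wide and 142 mm high beside the hopper on the robot's side, 122 mm from the hopper's middle. The lever lies along the hopper's y, the paddle on the +y side, beyond the flap's front edge. A rubber stop 103 mm high stands under it 105 mm from the pivot.
- paddle (a point): Centre of the top face of the lever's paddle, a flat rubber-covered plate 44 mm wide (hopper's x) and 56 mm long (hopper's y) at the end of the long arm, a bar 20 mm wide. At rest 180 mm above the counter, tilted 0.22 rad with the free edge higher; fully down 93 mm above it, tilted as much the other way; it moves almost straight down.
- tin_mid (a point): Centre (half-way up) of the tin that starts on the flap: an upright plain metal can with a paper label, 68 mm across and 76 mm high, about 0.28 kg (varies), z up. It slides when pushed low down and could tip if pushed near its top.
- tin2: Another tin of the same kind, 68 mm across and 76 mm high, standing on the counter beyond the ledge's end of the hopper; origin at the centre of its underside. To be left alone.
- bowl: Open steel bowl, 130 mm across and 55 mm high, on the counter beyond the flap's front edge, beside the paddle; origin at the centre of its underside. To be left alone.

How it is judged:
On the way, in this order (a step that is already met when the one before it is completed fails the run):
1. the tin stands wholly on the fixed ledge, with the flap still shut (y of tin_mid in the frame of hopper between -0.135 and -0.061 m and x of tin_mid in the frame of hopper between -0.06 and 0.06 m and z of tin_mid in the frame of hopper between 0.16 and 0.174 m and angle between tin_mid's own z axis and vertical below 0.1 rad and linear speed of tin below 0.03 m/s and value of joint flap below 0.06 rad), for 0.2 s.
2. the lever is pressed down by the fingers and the flap stands open (value of joint flap above 0.46 rad and value of joint lever above 0.37 rad and contact force between the fingers and lever above 1 N), for 0.3 s.
At the end, for the whole second after the job is handed in: The fingers press the lever (more than 1 N), the lever is at 0.37 rad or more of its 0.44, the flap is open by 0.46 rad or more, nothing of the robot touches the flap, and the tin stands upright on the fixed ledge, clear of the flap (centre at least 31 mm behind the hinge line) (all of step 2 and y of tin_mid in the frame of hopper between -0.135 and -0.061 m and x of tin_mid in the frame of hopper between -0.06 and 0.06 m and z of tin_mid in the frame of hopper between 0.16 and 0.174 m and angle between tin_mid's own z axis and vertical below 0.1 rad and not (contact force between any of the fingers, the arm and flap above 0.5 N)); the arm keeps its last pose, push and grip.
It fails at once if the tin is lifted, tipped or falls off the hopper (z of tin_mid in the frame of hopper above 0.186 m or z of tin_mid in the frame of hopper below 0.145 m or angle between tin_mid's own z axis and vertical above 0.4 rad).
It fails at once if the flap is raised while the tin still stands on it (value of joint flap above 0.1 rad and y of tin_mid in the frame of hopper above -0.061 m).
It fails at once if the flap is raised by hand (value of joint flap above 0.1 rad and contact force between any of the fingers, the arm and flap above 3 N).
It fails at once if another thing on the counter is moved (distance of any of tin2, bowl from where it was at the start of the episode above 0.03 m).
It also fails if it takes over 51 s, if anything falls off the work surface, if the arm or the gripper's body presses on something with over 40 N, if the wrist force passes 120 N, or if a joint passes its speed limit or range.

## Working session

There is one attempt and no reset: what is moved stays moved. The work goes in short steps, Python scripts to look and compute and a shell command to move; the robot and the scene stay as the last step left them, time stands still between calls to the robot, and variables do not carry over. Pictures are saved under pics/ and viewed, and the job is handed in when it is done.

```bash
mkdir -p pics
python3 - <<'E'
from workcell import bot
import cv2
print(bot.observe())
for n in("side","top"):
    print(n,bot.camera_info(n))
    cv2.imwrite(f"pics/{n}0.png",bot.grab_frame(n)[:,:,::-1])
E
```

```text
{'clock': 0.0, 'qpos': array([ 1.18480708,  0.52200068, -0.03631595,  1.59998611,  0.02120684,
        1.02108363, -0.11280266]), 'qd': array([-0.0007081 , -0.00069648, -0.00081172, -0.00111235, -0.00079619,
       -0.00031482,  0.00183403]), 'joint_efforts': array([ 7.56446407e-04, -9.27119207e+01,  1.97998010e+00, -3.69934916e+01,
        1.77533407e-02,  8.28406890e-03,  2.35065249e-05]), 'position': array([ 0.19396228, -0.59380253,  0.23074201]), 'tool_rot': array([-1.57088482e+00,  1.08901113e-03, -1.25502651e+00]), 'force': array([-0.1899898 ,  0.74984532, -0.47022442]), 'moment': array([-0.01008312,  0.03433398,  0.00058597]), 'grip_width': 0.0855681991371564}
side {'fx': 420.1348700925733, 'fy': 420.1348700925733, 'cx': 285.4340509710961, 'cy': 207.95699882363564, 'dist': array([-0.09829416,  0.        ,  0.        ,  0.        ,  0.        ]), 'rvec': array([ 2.36163601, -0.05910107,  0.0471431 ]), 'tvec': array([-0.57896449,  0.05906611,  0.92579923])}
top {'fx': 407.6919596795932, 'fy': 407.6919596795932, 'cx': 279.8825552446857, 'cy': 206.81700504408286, 'dist': array([-0.01844297,  0.        ,  0.        ,  0.        ,  0.        ]), 'rvec': array([ 2.11824024, -2.15945078,  0.13535125]), 'tvec': array([-0.0484207 ,  0.58208507,  0.85671859])}
```

View pics/side0.png

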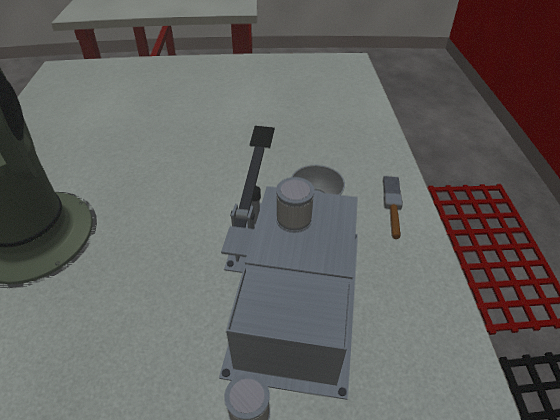

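View pics/top0.png

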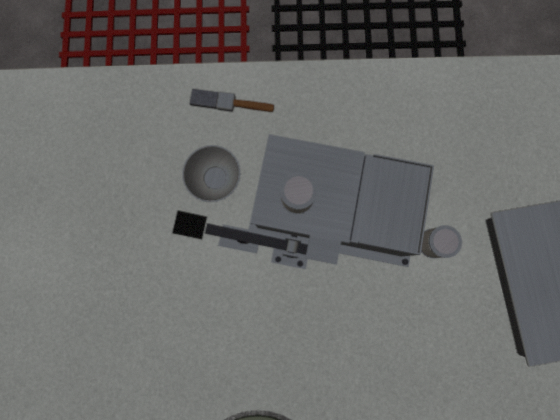

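```bash
cat > h.py <<'E'
import numpy as np,cv2
from workcell import bot
def ray(n,uv):
    c=bot.camera_info(n);K=np.array([[c['fx'],0,c['cx']],[0,c['fy'],c['cy']],[0,0,1]])
    p=cv2.undistortPoints(np.array([[uv]],float),K,c['dist'])[0,0]
    R=cv2.Rodrigues(c['rvec'])[0];return -R.T@c['tvec'],R.T@np.array([*p,1])
def onz(n,uv,z):
    o,d=ray(n,uv);return o+d*(z-o[2])/d[2]
def proj(n,P):
    c=bot.camera_info(n);K=np.array([[c['fx'],0,c['cx']],[0,c['fy'],c['cy']],[0,0,1]])
    return cv2.projectPoints(np.array(P,float).reshape(-1,1,3),c['rvec'],c['tvec'],K,c['dist'])[0][:,0]
E
python3 - <<'E'
import cv2
a=cv2.imread('pics/top0.png')[120:280,160:470];cv2.imwrite('pics/topc.png',cv2.convertScaleAbs(cv2.resize(a,None,fx=2.58,fy=2.58,interpolation=cv2.INTER_CUBIC),alpha=1.6))
a=cv2.imread('pics/side0.png')[110:420,200:420];cv2.imwrite('pics/sidec.png',cv2.convertScaleAbs(cv2.resize(a,None,fx=1.9,fy=1.9,interpolation=cv2.INTER_CUBIC),alpha=1.6))
E
```

```text
(no output)
```

View pics/topc.png

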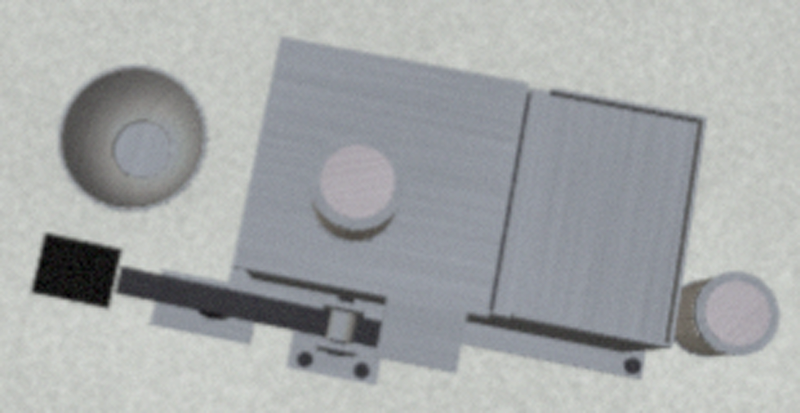

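View pics/sidec.png

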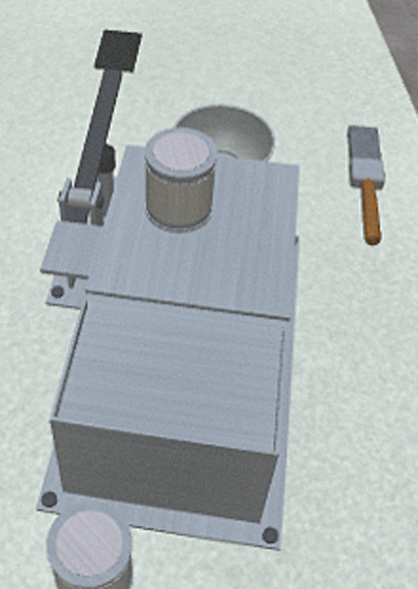

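Run:
```python
from h import *
f=lambda u,v:(160+(u+.5)/2.58-.5,120+(v+.5)/2.58-.5)
pts=[((282,37),.130,(.093,.168)),((527,83),.130,(.093,-.028)),((491,316),.13,(-.093,-.028)),((236,267),.13,(-.093,.168)),((705,118),.14,(.09,-.165)),((669,347),.14,(-.09,-.165))]
W=np.array([onz('top',f(*p[0]),p[1])[:2] for p in pts]);L=np.array([p[2] for p in pts])
wc,lc=W.mean(0),L.mean(0)
U,S,V=np.linalg.svd((W-wc).T@(L-lc));R=U@np.diag([1,np.linalg.det(U@V)])@V
t=wc-R@lc;print('hopper',t,'yaw',np.arctan2(R[1,0],R[0,0]));print((W-(L@R.T+t))*1000)
def loc(p):return R.T@(np.array(p)[:2]-t)
for n,uv,z in[('tin',(357,183),.206),('bowl',(133,138),.055),('tin2',(736,314),.076),('paddle',(77,270),.18)]:
    w=onz('top',f(*uv),z);print(n,w,loc(w))
g=lambda u,v:(200+(u+.5)/1.9-.5,110+(v+.5)/1.9-.5)
for n,uv,z in[('tin',(181,152),.206),('paddle',(118,51),.18)]:
    w=onz('side',g(*uv),z);print(n,w,loc(w))
for uv,z in[((138,146),.13),((299,164),.13),((290,320),.13),((87,292),.13),((52,421),.14),((279,455),.14)]:
    w=onz('side',g(*uv),z);print(loc(w))
np.savez('pose.npz',R=R,t=t)
```

```text
hopper [ 0.59180868 -0.18630425] yaw -0.2136231390915869
[[ 0.19458915  0.29638098]
 [-0.07891273  0.77990944]
 [ 0.62263247 -2.82444084]
 [ 0.20204831 -1.35000034]
 [-1.52113933  1.05168087]
 [ 0.58078214  2.04646988]]
tin [ 0.58604465 -0.09557542  0.206     ] [-0.02486771  0.08744451]
bowl [0.65706154 0.09005999 0.055     ] [0.00517982 0.283916  ]
tin2 [ 0.49619986 -0.40260481  0.076     ] [-0.0475794  -0.23165315]
paddle [0.53155426 0.10652246 0.18      ] [-0.12096467  0.27339647]
tin [ 0.58784003 -0.09932191  0.206     ] [-0.02231888  0.0841638 ]
paddle [0.53217323 0.09782337 0.18      ] [-0.11851554  0.26502634]
[-0.07821522  0.16708226]
[0.09430707 0.16911951]
[ 0.09411722 -0.03311328]
[-0.08895222 -0.03291425]
[-0.08614551 -0.16816854]
[ 0.09123594 -0.16768599]
```

```bash
python3 -m crank '[{"hand":0.5,"dx":0,"dy":-40,"dz":0,"yaw":0},{"hand":0.5,"dx":-20,"dy":-50,"dz":30,"yaw":-0.12},{"hand":0.5,"dx":-40,"dy":-50,"dz":60,"yaw":-0.24},{"hand":0.5,"dx":-60,"dy":-50,"dz":90,"yaw":-0.36},{"hand":0.5,"dx":-80,"dy":-50,"dz":120,"yaw":-0.48},{"hand":0.5,"dx":-100,"dy":-50,"dz":150,"yaw":-0.60},{"hand":0.5,"dx":-120,"dy":-50,"dz":180,"yaw":-0.72},{"hand":0.5,"dx":-140,"dy":-50,"dz":210,"yaw":-0.84},{"hand":0.5,"dx":-160,"dy":-50,"dz":240,"yaw":-0.96},{"hand":0.5,"dx":-180,"dy":-50,"dz":260,"yaw":-1.04},{"hand":0.5,"dx":-180,"dy":-50,"dz":260,"yaw":-1.04},{"hand":0.5,"dx":-180,"dy":-50,"dz":260,"yaw":-1.04}]' 60
cat > to.py <<'E'
from h import *
import sys
from scipy.spatial.transform import Rotation as Ro
d=np.load('pose.npz');R,t=d['R'],d['t'];t=t-R@[0,.0015]
s=bot.observe();p=s['position'];T=Ro.from_euler('xyz',s['tool_rot']).as_matrix()
print('clock',s['clock'],'local',R.T@(p[:2]-t),'z',p[2],'F',s['force'],'w',s['grip_width'],'rot',s['tool_rot'])
if len(sys.argv)>3:
    g=np.r_[R@[float(sys.argv[1]),float(sys.argv[2])]+t,float(sys.argv[3])]
    print('world',g,'dxyz mm',T.T@(g-p)*1000,'yawcmd',-(-0.2136-s['tool_rot'][2]))
E
python3 to.py -0.022 0.16 0.27
```

```text
clock: 1.1
position: [0.3859, -0.3411, 0.2813]
tool_rot: [-1.571, 0.0, -0.213]
force: [0.7, -0.4, -0.8]
grip_width: 0.0427
clock 1.1 local [-0.16836704 -0.19341578] z 0.2812541235041315 F [ 0.73667193 -0.3965648  -0.84557912] w 0.04270322419325008 rot [-1.57052781e+00  1.40689042e-04 -2.12505468e-01]
world [ 0.60391109 -0.02674303  0.27      ] dxyz mm [146.76352893  11.32832994 353.24893904] yawcmd 0.0010945315734333105
```

```bash
python3 -m crank '[{"hand":0.5,"dx":147,"dy":0,"dz":353,"yaw":0},{"hand":0.5,"dx":147,"dy":0,"dz":353,"yaw":0},{"hand":0.5,"dx":147,"dy":0,"dz":353,"yaw":0},{"hand":0.5,"dx":147,"dy":0,"dz":353,"yaw":0},{"hand":0.5,"dx":147,"dy":0,"dz":353,"yaw":0},{"hand":0.5,"dx":147,"dy":0,"dz":353,"yaw":0},{"hand":0.5,"dx":147,"dy":0,"dz":353,"yaw":0},{"hand":0.5,"dx":147,"dy":0,"dz":353,"yaw":0},{"hand":0.5,"dx":147,"dy":0,"dz":353,"yaw":0},{"hand":0.5,"dx":147,"dy":0,"dz":353,"yaw":0},{"hand":0.5,"dx":147,"dy":0,"dz":353,"yaw":0},{"hand":0.5,"dx":147,"dy":0,"dz":353,"yaw":0}]'
python3 to.py -0.022 0.16 0.148
python3 - <<'E'
from h import *
for n in("side","top"):
    a=bot.grab_frame(n)[100:310,140:450];cv2.imwrite(f"pics/{n}1.png",cv2.resize(a,None,fx=2,fy=2)[:,:,::-1])
E
```

```text
clock: 2.1
position: [0.6042, -0.0296, 0.2806]
tool_rot: [-1.571, 0.001, -0.216]
force: [-0.4, -0.8, -1.1]
grip_width: 0.043
clock 2.1 local [-0.02111138  0.15729815] z 0.28064675248270643 F [-0.35233377 -0.75650643 -1.05663008] w 0.04298689228414652 rot [-1.57141678e+00  9.82067734e-04 -2.16049555e-01]
world [ 0.60391109 -0.02674303  0.148     ] dxyz mm [ -0.76490728 132.64586708   2.78198936] yawcmd -0.0024495548616485507
```

View pics/side1.png

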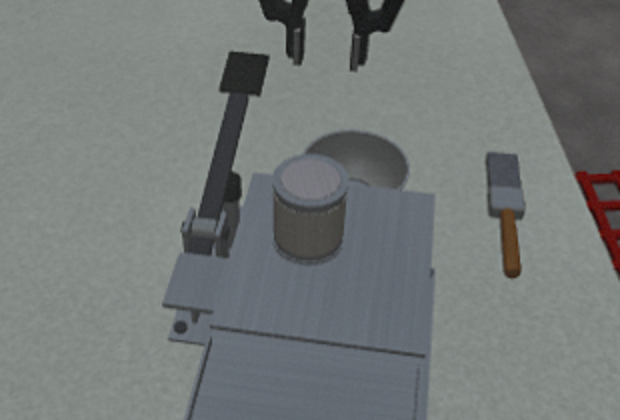

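View pics/top1.png

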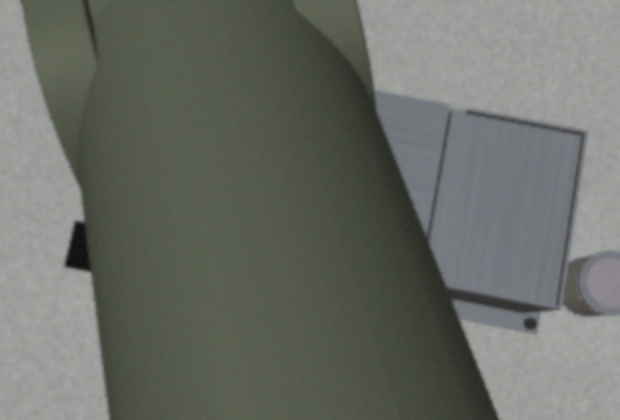

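```bash
python3 -m crank '[{"hand":0.5,"dx":0,"dy":30,"dz":4,"yaw":0},{"hand":0.5,"dx":0,"dy":60,"dz":4,"yaw":0},{"hand":0.5,"dx":0,"dy":85,"dz":4,"yaw":0},{"hand":0.5,"dx":0,"dy":105,"dz":4,"yaw":0},{"hand":0.5,"dx":0,"dy":120,"dz":4,"yaw":0},{"hand":0.5,"dx":0,"dy":130,"dz":4,"yaw":0},{"hand":0.5,"dx":0,"dy":130,"dz":4,"yaw":0},{"hand":0.5,"dx":0,"dy":130,"dz":4,"yaw":0}]'
python3 to.py -0.022 0.13 0.148
python3 - <<'E'
from h import *
for n in("side",):
    a=bot.grab_frame(n)[100:310,140:450];cv2.imwrite(f"pics/{n}2.png",cv2.resize(a,None,fx=2,fy=2)[:,:,::-1])
E
```

```text
clock: 2.87
position: [0.6051, -0.0257, 0.1517]
tool_rot: [-1.571, -0.0, -0.216]
force: [0.3, 0.6, 0.5]
grip_width: 0.0427
clock 2.8667 local [-0.02106236  0.16128129] z 0.15169271260466793 F [0.29630884 0.56924969 0.52235856] w 0.04266078993972086 rot [-1.57102413e+00 -2.48827554e-05 -2.16236715e-01]
world [ 0.59755103 -0.05606111  0.148     ] dxyz mm [ -0.85596787   3.69981775 -31.28279562] yawcmd -0.002636715334541684
```

View pics/side2.png

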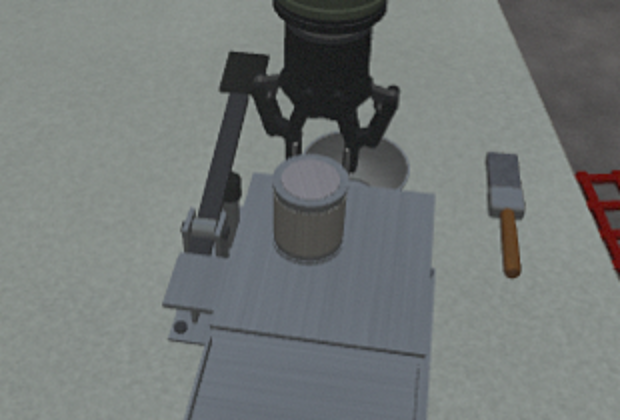

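```bash
python3 -m crank '[{"hand":0.5,"dx":-1,"dy":7,"dz":-8,"yaw":0},{"hand":0.5,"dx":-1,"dy":7,"dz":-18,"yaw":0},{"hand":0.5,"dx":-1,"dy":7,"dz":-26,"yaw":0},{"hand":0.5,"dx":-1,"dy":7,"dz":-30,"yaw":0},{"hand":0.5,"dx":-1,"dy":7,"dz":-34,"yaw":0},{"hand":0.5,"dx":-1,"dy":7,"dz":-38,"yaw":0},{"hand":0.5,"dx":-1,"dy":7,"dz":-42,"yaw":0},{"hand":0.5,"dx":-1,"dy":7,"dz":-47,"yaw":0},{"hand":0.5,"dx":-1,"dy":7,"dz":-52,"yaw":0},{"hand":0.5,"dx":-1,"dy":7,"dz":-57,"yaw":0},{"hand":0.5,"dx":-1,"dy":7,"dz":-62,"yaw":0},{"hand":0.5,"dx":-1,"dy":7,"dz":-67,"yaw":0}]'
python3 to.py -0.022 -0.058 0.145
python3 - <<'E'
from h import *
for n in("side",):
    a=bot.grab_frame(n)[100:310,140:450];cv2.imwrite(f"pics/{n}3.png",cv2.resize(a,None,fx=2,fy=2)[:,:,::-1])
E
```

```text
clock: 3.92
position: [0.5899, -0.0905, 0.1444]
tool_rot: [-1.571, -0.0, -0.215]
force: [1.8, 3.7, 4.1]
grip_width: 0.0423
clock 3.9167 local [-0.02220819  0.09472751] z 0.14439494711269413 F [1.79114964 3.65423824 4.09888223] w 0.04230174927499967 rot [-1.57062650e+00 -2.46390190e-04 -2.15018928e-01]
world [ 0.55769464 -0.23978772  0.145     ] dxyz mm [   0.42151526   -0.6308868  -152.72696303] yawcmd -0.001418928288790866
```

View pics/side3.png

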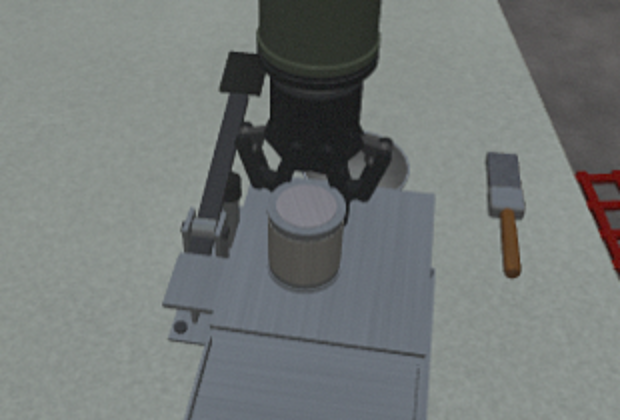

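```bash
python3 -m crank '[{"hand":0.5,"dx":0,"dy":0,"dz":-5,"yaw":0},{"hand":0.5,"dx":0,"dy":0,"dz":-10,"yaw":0},{"hand":0.5,"dx":0,"dy":0,"dz":-15,"yaw":0},{"hand":0.5,"dx":0,"dy":0,"dz":-20,"yaw":0},{"hand":0.5,"dx":0,"dy":0,"dz":-25,"yaw":0},{"hand":0.5,"dx":0,"dy":0,"dz":-30,"yaw":0},{"hand":0.5,"dx":0,"dy":0,"dz":-35,"yaw":0},{"hand":0.5,"dx":0,"dy":0,"dz":-40,"yaw":0},{"hand":0.5,"dx":0,"dy":0,"dz":-45,"yaw":0},{"hand":0.5,"dx":0,"dy":0,"dz":-50,"yaw":0},{"hand":0.5,"dx":0,"dy":0,"dz":-55,"yaw":0},{"hand":0.5,"dx":0,"dy":0,"dz":-60,"yaw":0}]'
python3 to.py -0.022 -0.058 0.145
python3 - <<'E'
from h import *
for n in("side",):
    a=bot.grab_frame(n)[100:310,140:450];cv2.imwrite(f"pics/{n}4.png",cv2.resize(a,None,fx=2,fy=2)[:,:,::-1])
E
```

```text
clock: 4.97
position: [0.577, -0.1491, 0.1443]
tool_rot: [-1.571, -0.0, -0.215]
force: [0.9, 4.1, 5.2]
grip_width: 0.0425
clock 4.9667 local [-0.02238387  0.03467434] z 0.1442967612872915 F [0.92954988 4.09549947 5.21567417] w 0.0425157819021621 rot [-1.57071916e+00 -5.59853294e-06 -2.14992763e-01]
world [ 0.55769464 -0.23978772  0.145     ] dxyz mm [  0.51079898  -0.71038698 -92.6736736 ] yawcmd -0.0013927631020284048
```

View pics/side4.png

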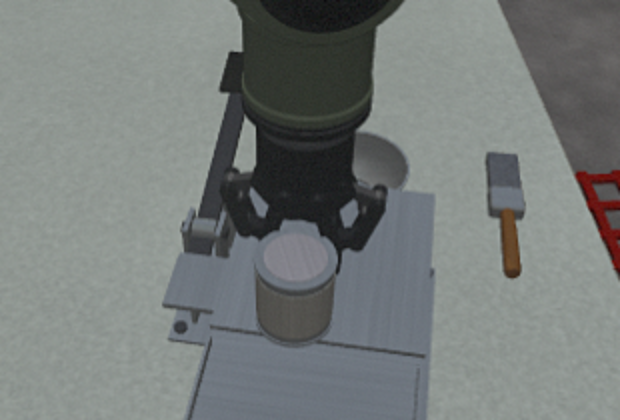

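```bash
python3 - <<'E'
from h import *
d=np.load('pose.npz');R,t=d['R'],d['t'];t=t-R@[0,.0015]
print(R.T@(onz('side',(140+294/2,100+258/2),.206)[:2]-t))
E
python3 -m crank '[{"hand":0.5,"dx":0,"dy":0,"dz":-5,"yaw":0},{"hand":0.5,"dx":0,"dy":0,"dz":-10,"yaw":0},{"hand":0.5,"dx":0,"dy":0,"dz":-15,"yaw":0},{"hand":0.5,"dx":0,"dy":0,"dz":-20,"yaw":0},{"hand":0.5,"dx":0,"dy":0,"dz":-25,"yaw":0},{"hand":0.5,"dx":0,"dy":0,"dz":-30,"yaw":0},{"hand":0.5,"dx":0,"dy":0,"dz":-35,"yaw":0},{"hand":0.5,"dx":0,"dy":0,"dz":-40,"yaw":0},{"hand":0.5,"dx":0,"dy":0,"dz":-45,"yaw":0},{"hand":0.5,"dx":0,"dy":0,"dz":-50,"yaw":0},{"hand":0.5,"dx":0,"dy":0,"dz":-55,"yaw":0},{"hand":0.5,"dx":0,"dy":0,"dz":-60,"yaw":0}]'
python3 to.py -0.022 -0.058 0.145
python3 - <<'E'
from h import *
for n in("side",):
    a=bot.grab_frame(n)[140:350,140:450];cv2.imwrite(f"pics/{n}5.png",cv2.resize(a,None,fx=2,fy=2)[:,:,::-1])
E
```

```text
[-0.02203588 -0.00827411]
clock: 6.02
position: [0.5639, -0.2079, 0.1441]
tool_rot: [-1.571, 0.0, -0.215]
force: [0.9, 1.0, 0.5]
grip_width: 0.0428
clock 6.0167 local [-0.02267678 -0.02553452] z 0.14410343775014745 F [0.94810738 0.98847708 0.54588932] w 0.04276467783617191 rot [-1.57092734e+00  4.57403986e-04 -2.15144235e-01]
world [ 0.55769464 -0.23978772  0.145     ] dxyz mm [  0.72575691  -0.89264118 -32.46453038] yawcmd -0.001544234517818932
```

View pics/side5.png

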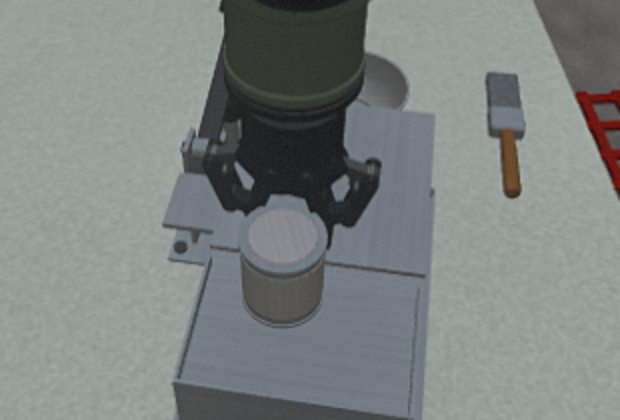

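```bash
python3 - <<'E'
from h import *
d=np.load('pose.npz');R,t=d['R'],d['t'];t=t-R@[0,.0015]
print(R.T@(onz('side',(140+283/2,140+238/2),.205)[:2]-t))
E
python3 -m crank '[{"hand":0.5,"dx":0,"dy":0,"dz":-5,"yaw":0},{"hand":0.5,"dx":0,"dy":0,"dz":-10,"yaw":0},{"hand":0.5,"dx":0,"dy":0,"dz":-15,"yaw":0},{"hand":0.5,"dx":0,"dy":0,"dz":-20,"yaw":0},{"hand":0.5,"dx":0,"dy":0,"dz":-24,"yaw":0},{"hand":0.5,"dx":0,"dy":0,"dz":-28,"yaw":0},{"hand":0.5,"dx":0,"dy":0,"dz":-28,"yaw":0},{"hand":0.5,"dx":0,"dy":0,"dz":-28,"yaw":0},{"hand":0.5,"dx":0,"dy":0,"dz":-28,"yaw":0}]'
python3 to.py -0.022 -0.058 0.145
python3 - <<'E'
from h import *
for n in("side",):
    a=bot.grab_frame(n)[140:350,140:450];cv2.imwrite(f"pics/{n}6.png",cv2.resize(a,None,fx=2,fy=2)[:,:,::-1])
E
```

```text
[-0.02101093 -0.06879328]
clock: 6.82
position: [0.5581, -0.2348, 0.1442]
tool_rot: [-1.571, 0.0, -0.215]
force: [-0.1, -0.2, -0.6]
grip_width: 0.0429
clock 6.8167 local [-0.02262952 -0.05298773] z 0.14420676121369572 F [-0.12869489 -0.22383233 -0.60334266] w 0.042857714885816536 rot [-1.57094362e+00  2.42232600e-04 -2.15134843e-01]
world [ 0.55769464 -0.23978772  0.145     ] dxyz mm [ 0.63690238 -0.79265496 -5.01142735] yawcmd -0.0015348432313282423
```

View pics/side6.png

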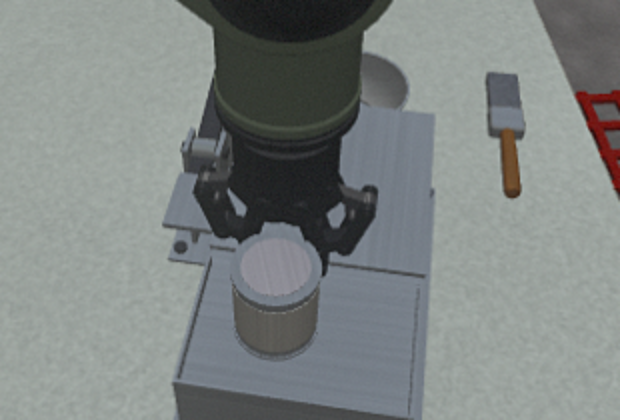

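```bash
python3 -m crank '[{"hand":0.5,"dx":0,"dy":0,"dz":10,"yaw":0},{"hand":0.5,"dx":0,"dy":0,"dz":30,"yaw":0},{"hand":0.5,"dx":0,"dy":0,"dz":60,"yaw":0},{"hand":0.5,"dx":0,"dy":-30,"dz":80,"yaw":0},{"hand":0.5,"dx":0,"dy":-65,"dz":90,"yaw":0},{"hand":0.5,"dx":0,"dy":-100,"dz":100,"yaw":0},{"hand":1,"dx":0,"dy":-130,"dz":100,"yaw":0},{"hand":1,"dx":-20,"dy":-130,"dz":130,"yaw":0},{"hand":1,"dx":-40,"dy":-130,"dz":160,"yaw":0},{"hand":1,"dx":-60,"dy":-130,"dz":190,"yaw":0},{"hand":1,"dx":-80,"dy":-130,"dz":220,"yaw":0},{"hand":1,"dx":-90,"dy":-130,"dz":250,"yaw":0}]'
python3 to.py -0.119 0.268 0.25
python3 - <<'E'
from h import *
for n in("side","top"):
    a=bot.grab_frame(n)[100:310,140:450];cv2.imwrite(f"pics/{n}7.png",cv2.resize(a,None,fx=2,fy=2)[:,:,::-1])
E
```

```text
clock: 7.87
position: [0.5216, 0.0312, 0.2745]
tool_rot: [-1.571, 0.0, -0.214]
force: [1.7, 0.5, 0.6]
grip_width: 0.0001
clock 7.8667 local [-0.11468175  0.19917024] z 0.27453433020102114 F [1.7455185  0.4974237  0.59417449] w 8.427839359470526e-05 rot [-1.57133390e+00  7.66838036e-05 -2.13933661e-01]
world [0.5320122  0.09936624 0.25      ] dxyz mm [-4.33774297 24.49765916 68.84159305] yawcmd -0.00033366103672616276
```

View pics/side7.png

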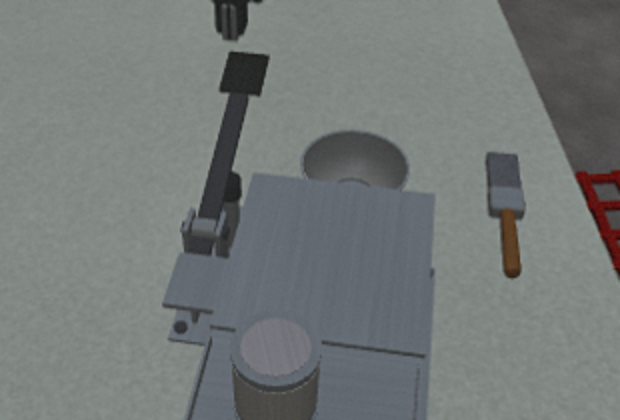

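View pics/top7.png

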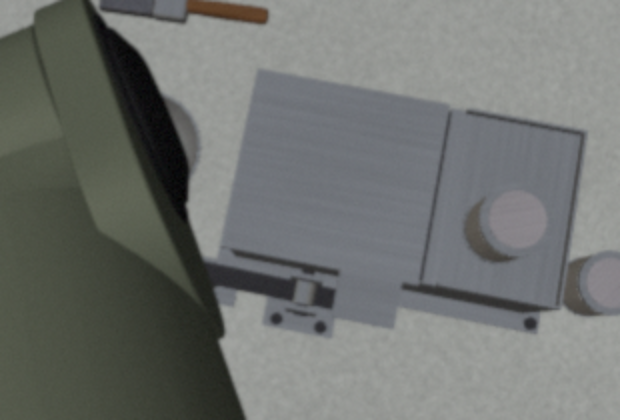

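```bash
python3 - <<'E'
from h import *
d=np.load('pose.npz');R,t=d['R'],d['t'];t=t-R@[0,.0015]
print(R.T@(onz('top',(140+516/2,100+222/2),.205)[:2]-t),R.T@(onz('side',(140+277/2,100+351/2),.205)[:2]-t))
E
python3 -m crank '[{"hand":1,"dx":-4,"dy":0,"dz":30,"yaw":0},{"hand":1,"dx":-4,"dy":0,"dz":60,"yaw":0},{"hand":1,"dx":-4,"dy":0,"dz":68,"yaw":0},{"hand":1,"dx":-4,"dy":25,"dz":68,"yaw":0},{"hand":1,"dx":-4,"dy":50,"dz":68,"yaw":0},{"hand":1,"dx":-4,"dy":70,"dz":68,"yaw":0},{"hand":1,"dx":-4,"dy":80,"dz":68,"yaw":0},{"hand":1,"dx":-4,"dy":80,"dz":68,"yaw":0}]' 60
python3 to.py -0.119 0.268 0.18
python3 - <<'E'
from h import *
for n in("side",):
    a=bot.grab_frame(n)[100:310,140:450];cv2.imwrite(f"pics/{n}8.png",cv2.resize(a,None,fx=2,fy=2)[:,:,::-1])
E
```

```text
[-0.02687024 -0.09328675] [-0.02040033 -0.09946235]
clock: 8.63
position: [0.5333, 0.0961, 0.1925]
tool_rot: [-1.572, 0.003, -0.214]
force: [0.4, 0.9, -0.2]
grip_width: 0.0001
clock 8.6333 local [-0.11707217  0.26509577] z 0.1925457606108505 F [ 0.38750333  0.90043561 -0.22685408] w 0.00014546924973016394 rot [-1.57187652  0.00291661 -0.21443901]
world [0.5320122  0.09936624 0.18      ] dxyz mm [-1.89359604 12.54819414  2.9162147 ] yawcmd -0.0008390091046739379
```

View pics/side8.png

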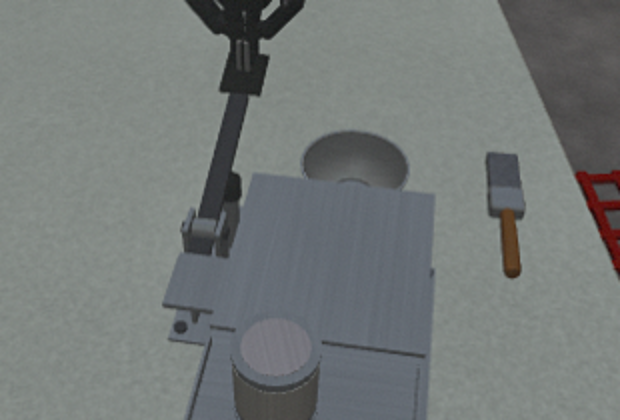

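```bash
python3 -m crank '[{"hand":1,"dx":-1,"dy":6,"dz":2,"yaw":0},{"hand":1,"dx":-1,"dy":12,"dz":3,"yaw":0},{"hand":1,"dx":-1,"dy":17,"dz":3,"yaw":0},{"hand":1,"dx":-1,"dy":22,"dz":3,"yaw":0},{"hand":1,"dx":-1,"dy":27,"dz":3,"yaw":0},{"hand":1,"dx":-1,"dy":32,"dz":3,"yaw":0},{"hand":1,"dx":-1,"dy":37,"dz":3,"yaw":0},{"hand":1,"dx":-1,"dy":42,"dz":3,"yaw":0},{"hand":1,"dx":-1,"dy":47,"dz":3,"yaw":0},{"hand":1,"dx":-1,"dy":52,"dz":3,"yaw":0},{"hand":1,"dx":-1,"dy":57,"dz":3,"yaw":0},{"hand":1,"dx":-1,"dy":62,"dz":3,"yaw":0}]'
python3 to.py -0.119 0.268 0.093
python3 - <<'E'
from h import *
for n in("side",):
    a=bot.grab_frame(n)[100:310,140:450];cv2.imwrite(f"pics/{n}9.png",cv2.resize(a,None,fx=2,fy=2)[:,:,::-1])
E
```

```text
clock: 9.68
position: [0.5352, 0.101, 0.1332]
tool_rot: [-1.568, -0.003, -0.214]
force: [0.1, 6.9, 12.1]
grip_width: 0.0003
clock 9.6833 local [-0.11620086  0.27022828] z 0.1332102230501992 F [ 0.06448464  6.92067925 12.05079811] w 0.0002885936738123681 rot [-1.5676995  -0.00279476 -0.21425059]
world [0.5320122  0.09936624 0.093     ] dxyz mm [-2.91010377 40.19514825 -2.35451973] yawcmd -0.0006505934288856263
```

View pics/side9.png

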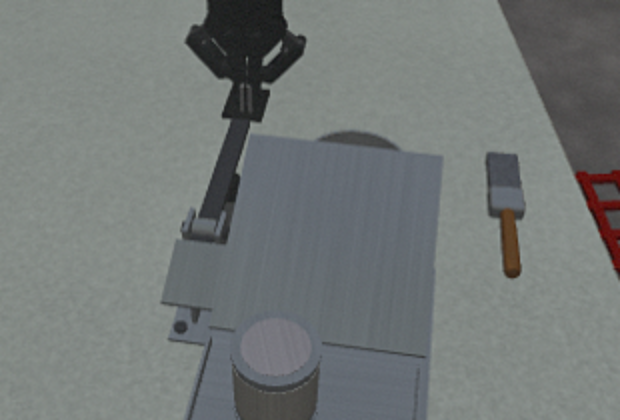

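```bash
python3 -m crank '[{"hand":1,"dx":-1,"dy":5,"dz":-1,"yaw":0},{"hand":1,"dx":-1,"dy":10,"dz":-1,"yaw":0},{"hand":1,"dx":-1,"dy":15,"dz":-1,"yaw":0},{"hand":1,"dx":-1,"dy":20,"dz":-1,"yaw":0},{"hand":1,"dx":-1,"dy":25,"dz":-1,"yaw":0},{"hand":1,"dx":-1,"dy":29,"dz":-1,"yaw":0},{"hand":1,"dx":-1,"dy":33,"dz":-1,"yaw":0},{"hand":1,"dx":-1,"dy":36,"dz":-1,"yaw":0},{"hand":1,"dx":-1,"dy":38,"dz":-1,"yaw":0},{"hand":1,"dx":-1,"dy":39,"dz":-1,"yaw":0},{"hand":1,"dx":-1,"dy":39,"dz":-1,"yaw":0},{"hand":1,"dx":-1,"dy":39,"dz":-1,"yaw":0}]'
python3 to.py -0.119 0.268 0.093
python3 - <<'E'
from h import *
for n in("side",):
    a=bot.grab_frame(n)[100:310,140:450];cv2.imwrite(f"pics/{n}10.png",cv2.resize(a,None,fx=2,fy=2)[:,:,::-1])
E
```

```text
clock: 10.73
position: [0.534, 0.098, 0.0956]
tool_rot: [-1.571, -0.003, -0.216]
force: [-8.9, -6.8, 45.9]
grip_width: -0.0
clock 10.7333 local [-0.11672845  0.26706912] z 0.09563443799208637 F [-8.92766889 -6.81907478 45.91201559] w -7.736325511215652e-06 rot [-1.57122991 -0.00345025 -0.21584705]
world [0.5320122  0.09936624 0.093     ] dxyz mm [-2.28269454  2.62617609  0.92696802] yawcmd -0.002247052332523314
```

View pics/side10.png

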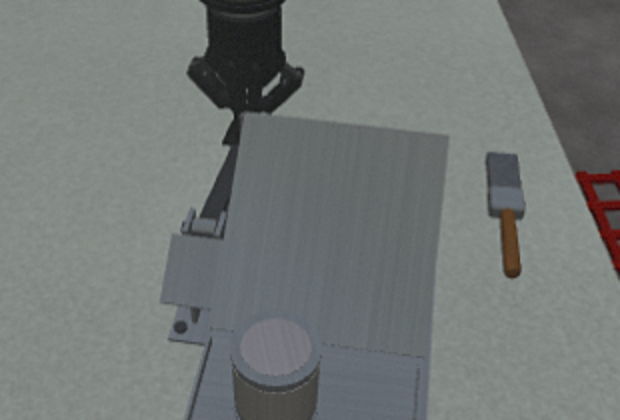

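```bash
python3 -m crank '[{"hand":1,"dx":0,"dy":-1,"dz":0,"yaw":0},{"hand":1,"dx":0,"dy":-1,"dz":0,"yaw":0},{"hand":1,"dx":0,"dy":-1,"dz":0,"yaw":0},{"hand":1,"dx":0,"dy":-1,"dz":0,"yaw":0},{"hand":1,"dx":0,"dy":-1,"dz":0,"yaw":0},{"hand":1,"dx":0,"dy":-1,"dz":0,"yaw":0},{"hand":1,"dx":0,"dy":-1,"dz":0,"yaw":0},{"hand":1,"dx":0,"dy":-1,"dz":0,"yaw":0}]'
python3 to.py -0.119 0.268 0.093
python3 - <<'E'
from h import *
d=np.load('pose.npz');R,t=d['R'],d['t'];t=t-R@[0,.0015]
for a in(.46,.5,.55,.6):
    c,s=np.cos(a),np.sin(a);q=[]
    for x in(-.093,.093):
        y=-.03+.198*c-.006*s;z=.124+.198*s+.006*c;q.append([*(R@[x,y]+t),z])
    print(a,(proj('side',q)-[140,100])*2)
a=bot.grab_frame('side')[100:310,140:450];cv2.imwrite("pics/side11.png",cv2.resize(a,None,fx=2,fy=2)[:,:,::-1])
a=bot.grab_frame('top')[100:310,140:450];cv2.imwrite("pics/top11.png",cv2.resize(a,None,fx=2,fy=2)[:,:,::-1])
E
```

```text
clock: 11.45
position: [0.5339, 0.098, 0.096]
tool_rot: [-1.571, -0.003, -0.216]
force: [-5.4, -5.0, 31.2]
grip_width: 0.0
clock 11.45 local [-0.11686302  0.26709131] z 0.0959908002782715 F [-5.44273815 -5.0342173  31.18672957] w 4.287935270361172e-05 rot [-1.57096947 -0.00290226 -0.21572807]
world [0.5320122  0.09936624 0.093     ] dxyz mm [-2.14755779  2.98442347  0.90470168] yawcmd -0.0021280654319757453
0.46 [[244.09781387 119.07925424]
 [444.86443054 142.04261524]]
0.5 [[243.11029898 115.80298112]
 [445.85795994 138.92258688]]
0.55 [[241.77135164 112.07217517]
 [447.08013085 135.40272801]]
0.6 [[240.31469083 108.76787204]
 [448.2774156  132.32729455]]
```

View pics/side11.png

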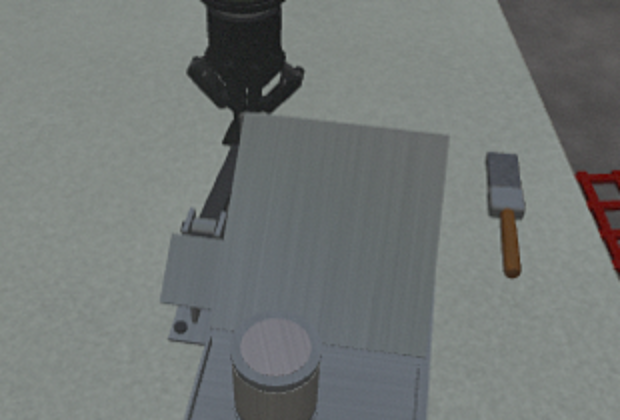

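View pics/top11.png

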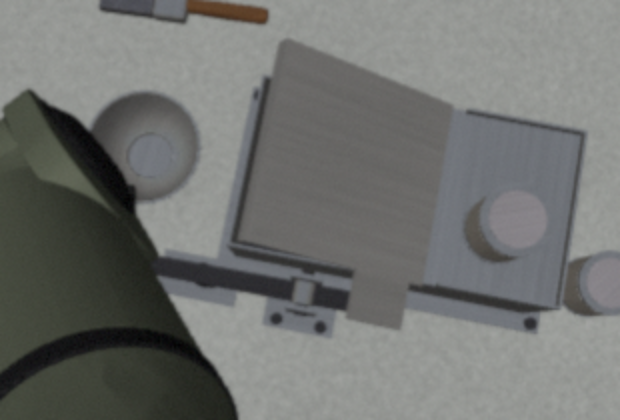

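```bash
python3 -c "
from workcell import bot
bot.job_done()"; python3 to.py
```

```text
the job is handed in; nothing more can be done
the job is handed in; nothing more can be done
```

I pushed the tin onto the ledge with the half-closed fingers. Then I pressed the lever's paddle down to its stop with the closed fingertips, and handed the job in while still holding it, at about 11.5 s. No verdict was given.

What the last checks showed:
- **Tin:** upright on the ledge at about x -0.024, y -0.096 m in the hopper's frame. The top camera put y at -0.093 and the side camera at -0.099, so they differ by about 6 mm. Both are well inside the limits.
- **Flap:** open by about 0.55 rad, judged from its front edge in the side picture. The gripper showed well clear of it.
- **Lever:** fingertips at z = 0.096 m, pressing with about 31 N. I judged it to be on its stop because the force rose sharply at the end. I did not measure its angle. It had reached 46 N before I eased off 1 mm.
- **Other things:** the second tin and the bowl looked unmoved by eye. I did not measure their positions again.

While the tin slid across the flap, the wrist read about 4 to 5 N upward that I did not explain. The tin stayed upright throughout, and the reading went once it was on the ledge.

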